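Put the washed pastry cutters away in their graded block

TASK

The four round pastry cutters have dried: move the row from the wire drying rack to the wooden storage block, out of the mixed order in which they were washed and into the block's order of size. Each must stand upright, handle up and fully down, in the well made for its size. Do not knock a cutter over, and leave the jam jar, the call bell and the price card beside the work where they stand.

Things in the scene. Friction and masses are not known exactly. Their poses are not given: they have to be found in the camera images.
- cutter_32: the smallest of four alike round pastry cutters: steel ring of 32 mm outside diameter (rolled top edge 3 mm more), 32 mm high, closed cap; on it an upright wooden handle, 24 mm in diameter, 34 to 79 mm above the cutting edge (straight from 40 to 72). Origin: centre of the cutting edge, at the bottom; z up. Starts upright in the row on the rack; hold it by the handle, 58 mm up; under 0.15 kg
- cutter_44: the second smallest of four alike round pastry cutters: steel ring of 44 mm outside diameter (rolled top edge 3 mm more), 32 mm high, closed cap; on it an upright wooden handle, 24 mm in diameter, 34 to 79 mm above the cutting edge (straight from 40 to 72). Origin: centre of the cutting edge, at the bottom; z up. Starts upright in the row on the rack; hold it by the handle, 58 mm up; under 0.15 kg
- cutter_56: the second largest of four alike round pastry cutters: steel ring of 56 mm outside diameter (rolled top edge 3 mm more), 32 mm high, closed cap; on it an upright wooden handle, 24 mm in diameter, 34 to 79 mm above the cutting edge (straight from 40 to 72). Origin: centre of the cutting edge, at the bottom; z up. Starts upright in the row on the rack; hold it by the handle, 58 mm up; under 0.15 kg
- cutter_68: the largest of four alike round pastry cutters: steel ring of 68 mm outside diameter (rolled top edge 3 mm more), 32 mm high, closed cap; on it an upright wooden handle, 24 mm in diameter, 34 to 79 mm above the cutting edge (straight from 40 to 72). Origin: centre of the cutting edge, at the bottom; z up. Starts upright in the row on the rack; hold it by the handle, 58 mm up; under 0.15 kg
- drying_rack: steel wire drying rack, 92 x 284 mm, its flat top 30 mm above the counter; fixed. Origin: centre of its underside, on the counter; y along its length, x across, z up. At the start the cutters stand on it in one row in mixed order, at y = +105, +35, -35, -105 mm, up to 10 mm off its middle line. It stands left or right of the block, turned up to 10 degrees
- block: pale wooden block, 96 x 277 x 26 mm, fixed. Origin: centre of its underside, on the counter; y along the row of wells, x across, z up. Wells 12 mm deep (floor at z = 14 mm), 3 mm chamfer, 8 mm wider than their cutters, at x = 0; diameters from the left (+y) end: 40 mm at y = +109.5, 52 at +54.5, 64 at -12.5, 76 at -91.5 mm. Too large a cutter stands on a well's rim
- jam_jar: bystander at the left: small jar of amber jam with a grey lid, 59 mm in diameter, 66 mm high. Origin: centre of its underside
- call_bell: bystander at the right: counter bell, brass dome on a black base, 84 mm in diameter, 63 mm high. Origin: centre of its underside
- price_card: bystander at the right, behind the bell: black price card upright in a wooden foot, 36 x 75 mm, 65 mm high. Origin: centre of its underside
Things that resemble listed ones, but are neither listed nor needed, are in the scene too. Leave any blue look-alike of the cutter_68 alone.

How it is judged (in metres and radians):
At the end, for the whole second after the job is handed in: each of the four cutters stands in the well of its own size: within 8 mm of the well's centre along and across the block, its cutting edge within 4 mm of the well's floor, upright within 0.1 rad, released and at rest (under 0.02 m/s) (x of cutter_32 in the frame of block between -0.008 and 0.008 m and y of cutter_32 in the frame of block between 0.1015 and 0.1175 m and z of cutter_32 in the frame of block between 0.01 and 0.018 m and angle between each of cutter_32, cutter_44, cutter_56, cutter_68's own z axis and vertical below 0.1 rad and linear speed of each of cutter_32, cutter_44, cutter_56, cutter_68 below 0.02 m/s and x of cutter_44 in the frame of block between -0.008 and 0.008 m and y of cutter_44 in the frame of block between 0.0465 and 0.0625 m and z of cutter_44 in the frame of block between 0.01 and 0.018 m and x of cutter_56 in the frame of block between -0.008 and 0.008 m and y of cutter_56 in the frame of block between -0.0205 and -0.0045 m and z of cutter_56 in the frame of block between 0.01 and 0.018 m and x of cutter_68 in the frame of block between -0.008 and 0.008 m and y of cutter_68 in the frame of block between -0.0995 and -0.0835 m and z of cutter_68 in the frame of block between 0.01 and 0.018 m); the robot touches nothing.
It fails at once if the jam jar is pushed more than 20 mm from its place or tipped (distance of jam_jar from where it was at the start of the episode above 0.02 m or angle between jam_jar's own z axis and vertical above 0.3 rad).
It fails at once if the call bell is pushed more than 20 mm from its place or tipped (distance of call_bell from where it was at the start of the episode above 0.02 m or angle between call_bell's own z axis and vertical above 0.3 rad).
It fails at once if the price card is pushed more than 20 mm from its place or tipped (distance of price_card from where it was at the start of the episode above 0.02 m or angle between price_card's own z axis and vertical above 0.3 rad).
It fails at once if a cutter is knocked over (angle between any of cutter_32, cutter_44, cutter_56, cutter_68's own z axis and vertical above 1.2 rad).
It also fails if it takes over 109 s, if anything falls off the work surface, if the arm or the gripper's body presses on something with over 40 N, if the wrist force passes 120 N, or if a joint passes its speed limit or range.

ROBOT

A 6-joint arm with a two-finger parallel gripper is mounted at the origin on a cart in front of the work surface, level with it; the furniture and walls round the work are solid. World frame = base frame: x ahead of the robot, y to its left, z up, the work surface at z = 0. Lengths are in mm, angles in rad, forces in N, time in s.
With the tool pointing down it reaches from about 325 to 900 mm from the base axis. Payload 3.5 kg.
Tool frame: the origin (TCP) lies between the finger pads; the fingertips stand 11 mm ahead of it and the grasp point (between the pads) lies 8 mm behind it; z points along the fingers, y is the line along which they close (so a half turn about z gives the same grasp; the last joint's range is limited). The gripper opens to 85 mm and grips with 20 to 120 N. Pads are 22 mm wide; open, the fingers measure 114 mm over their backs; the gripper's body (76 mm by 85 mm) begins 54 mm behind the grasp point. The pads swing forward as they close: fully open they stand 13 mm farther back than shut.
Start: joints at [1.036, 0.276, -0.026, 1.268, 0, 1.467], TCP at [261.572, 567.628, 242.313] pointing down, gripper open.
Joint ranges: [-3.12, 3.12], [-0.85, 1.88], [-1.08, 1.24], [-1.95, 2.15], [-1.57, 1.53], [-3.14, 3.14]. Speed limits (rad/s): [2.57, 2.57, 3.14, 3.14, 3.14, 3.14].

INTERFACE

Orientations are given as [roll, pitch, yaw] about the fixed x, y, z axes, in that order (R = Rz(yaw) Ry(pitch) Rx(roll)).
In Python, from plant import env gives the robot as it stands. The module is installed in compiled form; this text tells all that it offers.
- The arm moves only by the tool carry_out, never from a script. Its argument "series" is text: rows parted by semicolons, each of 6 numbers parted by spaces: the shift along the world's x, y, z normalised to -1 to 1, where 1 is 0.2 m, then the turn, a rotation vector about the world's x, y, z normalised to -1 to 1, where 1 is 0.5 rad. In form: tx ty tz wx wy wz; .... A call has 1 to 10 rows; each row is the pose to reach, as a shift and turn from the pose commanded when the call began; what a row does not reach only later rows make up. A row lasts 1/8 s, in which the tool goes at most 62.5 mm and 10.7 degrees, less where a joint would pass 70% of its speed; a pose out of reach is approached as far as the arm can. A call with a number of a shift or a turn outside -1 to 1 is refused whole. A call with a gripper value outside its range is refused whole. "grip" is the opening in per cent of the stroke, from 0 (shut) to 100 (fully open), set as the call begins (left out, the last holds). The fingers move at their own pace and stop on an object; "newtons" is the grip in N (left out, the last holds). Time passes only in rows, so rows that repeat a pose let the fingers close. It gives the time, the measured TCP pose, the force, the opening and the grip force at its end, in the units of the state.
- env.observe(): the state, without advancing time (a new reading comes with each control period).
- env.snapshot(name): name is "scene" or "top" or "wrist"; returns the picture (480x640x3 uint8, blue, green, red); there is no depth.
- env.get_calibration(name): a dict with "fov_y" (degrees; the focal length in pixels is half the picture's height over the tangent of half this angle, whatever the lens; pixels are square), "cx", "cy" (the principal point, pixels), "extrinsics" (4x4, takes a point from camera to world coordinates); the wrist camera has in their place "mount" (4x4, takes a point from camera to tool coordinates, whose origin is the TCP and whose axes are the flange's). Camera axes: x right, y up, looking along -z (the intrinsics and any distortion apply to the point x, -y, -z); pixel columns grow to the right and rows downward; lengths in mm; the calibration is good to about 2 mm. A picture is of the moment at which its call begins: read the wrist's pose just before it. get_calibration takes no time and is no camera call.
- env.finish_job(): hands the job in; it is judged then, once.
The state is a dict: "clock": time; "joint_positions": joint angles; "joint_velocities": joint speeds; "joint_efforts": joint torques, N m; "position": TCP position; "tcp_rot": TCP orientation; "ft_force": force on the tool from outside, world axes, zero at the start; "torque": the same for the moment, N m; "grip_width": finger opening in mm; "finger_force": force on a finger pad.
Only numpy, scipy, OpenCV 4.12 (cv2) and the standard library are available. Lean on these libraries where they do the work, as an engineer would, in place of code of your own. Each camera call takes 0.05 s, during which the arm holds its last target. There are 200 camera calls.

## Working session

There is one attempt and no reset: what is moved stays moved. The work goes in short steps, Python scripts to look and compute and a tool call to move; the robot and the scene stay as the last step left them, time stands still between calls to the robot, and variables do not carry over. Pictures are saved under pics/ and viewed, at most 14 in all, crops included, and the job is handed in when it is done.

Besides the shell and the picture viewer there is one more tool, called after "Call:" as name(argument=value, ...) on one line, values as JSON. carry_out: Moves the arm, as the interface text tells. Its arguments: {"type":"object","properties":{"series":{"type":"string"},"grip":{"type":"number"},"newtons":{"type":"number"}},"required":["series"]}

```bash
mkdir -p pics; python3 - <<'E'
from plant import env
import cv2
for n in("top","scene"):
    cv2.imwrite(f"pics/{n}0.png",env.snapshot(n)); c=env.get_calibration(n); print(n,c)
print(env.get_calibration("wrist")); print(env.observe())
E
```

```text
top {'fov_y': 43.54040487590523, 'cx': 321.9127765326958, 'cy': 242.90430904013013, 'extrinsics': array([[ 1.26715053e-02,  9.81744908e-01, -1.89779788e-01,
         1.67210443e+02],
       [-9.99894026e-01,  1.10804544e-02, -9.44243214e-03,
        -2.45040355e+01],
       [-7.16721339e-03,  1.89879327e-01,  9.81781275e-01,
         1.86642549e+03],
       [ 0.00000000e+00,  0.00000000e+00,  0.00000000e+00,
         1.00000000e+00]])}
scene {'fov_y': 46.37743992365006, 'cx': 321.64432170589373, 'cy': 248.9274127970786, 'extrinsics': array([[-4.50864147e-01,  4.29620818e-01, -7.82398539e-01,
        -5.69431530e+02],
       [-8.92278957e-01, -1.93698329e-01,  4.07822536e-01,
         5.58982582e+02],
       [ 2.36597618e-02,  8.81990312e-01,  4.70673247e-01,
         6.87460289e+02],
       [ 0.00000000e+00,  0.00000000e+00,  0.00000000e+00,
         1.00000000e+00]])}
{'fov_y': 62.041238962706146, 'cx': 309.86360348388445, 'cy': 242.8691308349801, 'mount': array([[-1.51641019e-04,  9.53150176e-01,  3.02497471e-01,
         7.75387879e+01],
       [ 9.99999828e-01, -2.70248018e-05,  
[... 220 characters left out ...]
k': 0.1, 'joint_positions': array([ 1.03559278e+00,  2.77059010e-01, -2.77582362e-02,  1.26801236e+00,
       -3.22280030e-05,  1.46739106e+00]), 'joint_velocities': array([ 0.00186131, -0.00183616,  0.00272154, -0.00141793,  0.00020497,
        0.00011345]), 'joint_efforts': array([ 1.18524280e-03, -4.46707785e+01,  2.96129483e+01,  8.43063259e-03,
       -5.80899382e-05, -1.77972261e-06]), 'position': array([261.22887274, 567.02296163, 241.26338686]), 'tcp_rot': array([-3.13956691e+00, -1.77821167e-04,  2.70979422e+00]), 'ft_force': array([-0.48595953,  0.25319005, -0.03787885]), 'torque': array([ 0.0088252 , -0.02970472, -0.02312731]), 'finger_force': 0.0, 'grip_width': 85.22095743758273}
```

View pics/top0.png

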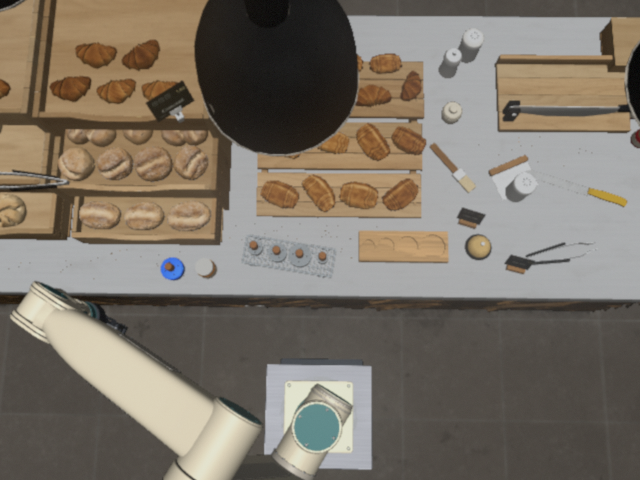

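View pics/scene0.png

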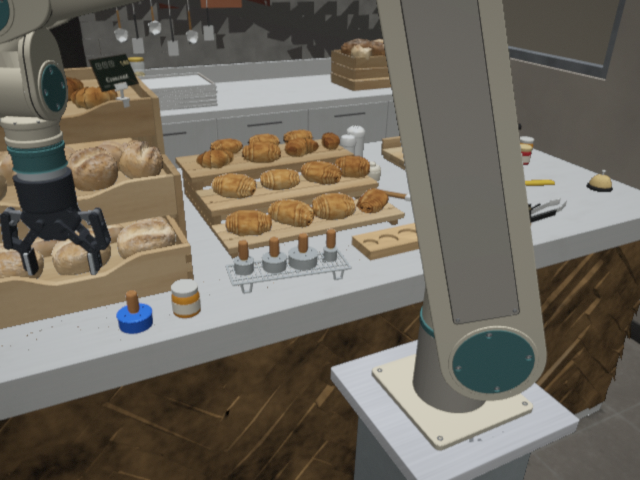

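The top view shows the rack with cutters at about (253,245), (277,252), (299,254) and (322,257), and the block at (359–448, 232–262). The jar is at (205,267), the blue look-alike at (172,268), the bell at (479,246) and the card at (470,217). The scene view shows the same row, with bread trays and boards behind it.

```bash
cat >h.py <<'E'
import numpy as np, cv2
from scipy.spatial.transform import Rotation as R
def cam(env,name,st=None):
    c=env.get_calibration(name); f=240/np.tan(np.radians(c["fov_y"]/2))
    if name=="wrist":
        T=np.eye(4); T[:3,:3]=R.from_euler("xyz",st["tcp_rot"]).as_matrix(); T[:3,3]=st["position"]; E=T@c["mount"]
    else: E=c["extrinsics"]
    return f,c["cx"],c["cy"],E
def ray(C,u,v,z):
    f,cx,cy,E=C; d=E[:3,:3]@np.array([(u-cx)/f,-(v-cy)/f,-1]); o=E[:3,3]
    return o+d*(z-o[2])/d[2]
def proj(C,p):
    f,cx,cy,E=C; q=E[:3,:3].T@(np.asarray(p,float)-E[:3,3]); return cx-f*q[0]/q[2], cy+f*q[1]/q[2]
E
python3 - <<'E'
from plant import env
from h import *
C=cam(env,"top"); im=cv2.imread("pics/top0.png")
for u,v in[(253,245),(277,252),(299,254),(322,257)]: print("handle",ray(C,u,v,109).round())
hsv=cv2.cvtColor(im,cv2.COLOR_BGR2HSV)
m=((hsv[...,0]>8)&(hsv[...,0]<25)&(hsv[...,1]>70)).astype(np.uint8); m[:, :345]=0;m[:225]=0;m[275:]=0;m[:,460:]=0
c=max(cv2.findContours(m,0,2)[0],key=cv2.contourArea); r=cv2.minAreaRect(c); print(r)
for p in cv2.boxPoints(r): print("block",ray(C,*p,26).round())
for n,u,v,z in[("jar",205,266,66),("blue",172,267,79),("bell",479,244,63),("card",470,215,65),("boardcorner",257,217,20),("board2",421,217,20),("tray",220,243,30)]: print(n,ray(C,u,v,z).round())
E
```

```text
handle [498. 198. 109.]
handle [478. 126. 109.]
handle [473.  60. 109.]
handle [464.  -8. 109.]
((403.0, 246.0), (30.0, 88.0), 90.0)
block [ 562. -122.   26.]
block [ 565. -397.   26.]
block [ 470. -395.   26.]
block [ 467. -122.   26.]
jar [440. 347.  66.]
blue [434. 443.  79.]
bell [ 518. -486.   63.]
card [ 608. -461.   65.]
boardcorner [605. 199.  20.]
board2 [ 611. -318.   20.]
tray [518. 311.  30.]
```

Call:
carry_out(series="0.4 -0.8 0.45 0 0 -0.8;0.4 -0.8 0.45 0 0 -0.8;0.4 -0.8 0.45 0 0 -0.8;0.4 -0.8 0.45 0 0 -0.8", grip=100, newtons=40)

```text
clock: 0.6
position: [343.2, 405.8, 334.5]
tcp_rot: [3.138, 0.0, 2.306]
ft_force: [0.3, 0.3, -0.6]
grip_width: 85.2
finger_force: 0.0
```

Call:
carry_out(series="0.4 -0.8 0 0 0 -0.8;0.4 -0.8 0 0 0 -0.8;0.4 -0.8 0 0 0 -0.8;0.4 -0.8 0 0 0 -0.8")

```text
clock: 1.1
position: [422.4, 245.3, 331.3]
tcp_rot: [-3.14, 0.0, 1.905]
ft_force: [0.2, 1.2, 0.4]
grip_width: 85.4
finger_force: 0.0
```

Call:
carry_out(series="0.35 -0.75 0 0 0 -0.68;0.35 -0.75 0 0 0 -0.68;0.35 -0.75 0 0 0 -0.68;0.35 -0.75 0 0 0 -0.68;0.35 -0.75 0 0 0 -0.68;0.35 -0.75 0 0 0 -0.68")

```text
clock: 1.85
position: [491.0, 99.1, 332.1]
tcp_rot: [-3.141, -0.0, 1.572]
ft_force: [0.0, 0.0, -0.0]
grip_width: 85.5
finger_force: 0.0
```

```bash
python3 - <<'E'
from plant import env
from h import *
import pickle
st=env.observe(); im=env.snapshot("wrist"); cv2.imwrite("pics/w1.png",im); pickle.dump(st,open("w1.pkl","wb")); print(st["clock"],st["position"],st["tcp_rot"],st["joint_positions"])
E
```

```text
1.85 [490.95442078  99.1407452  332.07748144] [-3.14093064e+00 -4.24473624e-04  1.57226007e+00] [ 6.98547632e-02  1.96675757e-02 -1.39230188e-01  1.41253003e+00
  4.68722019e-04  1.63918706e+00]
```

View pics/w1.png

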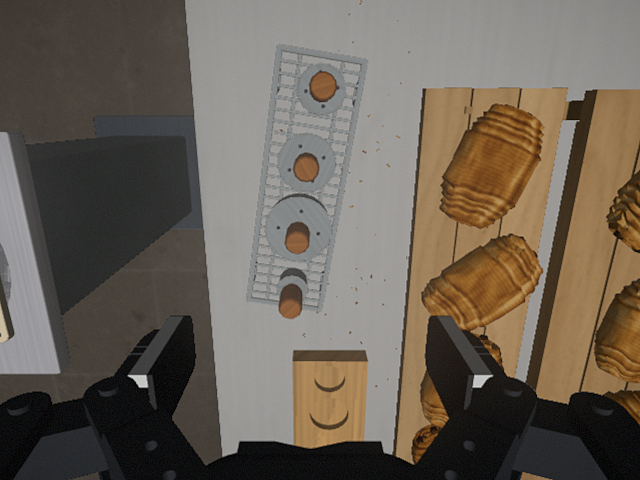

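The wrist view, with image right = +x and down = −y, shows the handles at about (322,88), (306,167), (298,238) and (291,298). The ring widths give the order 44, 56, 68, 32 from the +y end. Next I measure these points and look at the block.

```bash
cat >>h.py <<'E'
def handles(im,C,box,z=86):
    hsv=cv2.cvtColor(im,cv2.COLOR_BGR2HSV); m=((hsv[...,0]>4)&(hsv[...,0]<16)&(hsv[...,1]>110)).astype(np.uint8)*255
    k=np.zeros_like(m); x0,y0,x1,y1=box; k[y0:y1,x0:x1]=m[y0:y1,x0:x1]
    k=cv2.morphologyEx(k,cv2.MORPH_CLOSE,np.ones((5,5)))
    out=[]
    for c in cv2.findContours(k,0,2)[0]:
        a=cv2.contourArea(c)
        if a>200:
            M=cv2.moments(c); u,v=M["m10"]/a,M["m01"]/a; out.append((u,v,a,cv2.boundingRect(c),ray(C,u,v,z)))
    return sorted(out,key=lambda o:o[1])
E
python3 - <<'E'
from plant import env
from h import *
import pickle
st=pickle.load(open("w1.pkl","rb")); im=cv2.imread("pics/w1.png"); C=cam(env,"wrist",st)
P=[]
for o in handles(im,C,(240,40,350,330)): print(np.round(o[:3],1),o[3],o[4].round(1)); P.append(o[4])
P=np.array(P); print(np.diff(P,axis=0).round(1), np.linalg.norm(np.diff(P,axis=0),axis=1).round(1))
for p in P: # check: predicted handle extents
    print([np.round(proj(C,(p[0],p[1],z)),0) for z in(64,109)])
for u,v in[(280,45),(367,60),(248,301),(322,312)]: print("rack",ray(C,u,v,30).round(1))
E
```

```text
[322.7  85.9 563. ] (310, 72, 27, 30) [501.2 201.   86. ]
[305.9 168.3 454.5] (294, 153, 25, 29) [486.3 129.2  86. ]
[296.9 241.6 383. ] (286, 230, 23, 24) [477.3  57.2  86. ]
[290.1 307.4 332. ] (279, 292, 23, 26) [469.6 -14.8  86. ]
[[-14.9 -71.8   0. ]
 [ -9.  -71.9   0. ]
 [ -7.7 -72.1   0. ]] [73.4 72.5 72.5]
[array([322.,  88.]), array([323.,  84.])]
[array([306., 165.]), array([306., 172.])]
[array([298., 235.]), array([296., 249.])]
[array([291., 298.]), array([289., 318.])]
rack [460.5 242.2  30. ]
rack [546.6 228.8  30. ]
rack [416.4 -34.7  30. ]
rack [504.8 -49.1  30. ]
```

Call:
carry_out(series="0.05 -0.9 0 0 0 0;0.05 -0.9 0 0 0 0;0.05 -0.9 0 0 0 0;0.05 -0.9 0 0 0 0")

```text
clock: 2.4
position: [501.8, -84.6, 332.2]
tcp_rot: [3.141, 0.001, 1.566]
ft_force: [-0.4, 0.7, -0.1]
grip_width: 85.6
finger_force: 0.0
```

Call:
carry_out(series="0.05 -0.85 0 0 0 0;0.05 -0.85 0 0 0 0;0.05 -0.85 0 0 0 0;0.05 -0.85 0 0 0 0;0.05 -0.85 0 0 0 0;0.05 -0.85 0 0 0 0")

```text
clock: 3.15
position: [511.7, -250.4, 332.5]
tcp_rot: [3.142, -0.0, 1.572]
ft_force: [1.0, -0.2, -0.0]
grip_width: 85.4
finger_force: 0.0
```

```bash
python3 - <<'E'
from plant import env
from h import *
import pickle
st=env.observe(); im=env.snapshot("wrist"); cv2.imwrite("pics/w2.png",im); pickle.dump(st,open("w2.pkl","wb")); print(st["clock"],st["position"],st["tcp_rot"])
E
```

```text
3.15 [ 511.74064225 -250.41729952  332.52393853] [ 3.14153683e+00 -4.21782261e-04  1.57224920e+00]
```

View pics/w2.png

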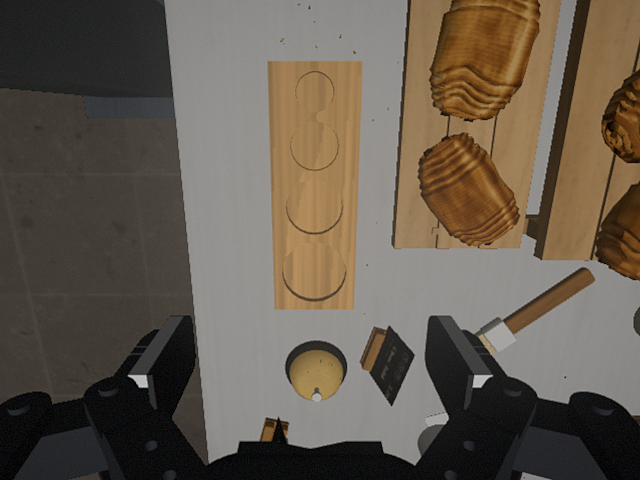

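The block is seen whole, with corners at (268,61), (361,61), (355,308) and (275,308). The bell is at (317,372), and the card beside it at (385,365).

```bash
python3 - <<'E'
from plant import env
from h import *
import pickle
st=pickle.load(open("w2.pkl","rb")); im=cv2.imread("pics/w2.png"); C=cam(env,"wrist",st)
hsv=cv2.cvtColor(im,cv2.COLOR_BGR2HSV)
m=((hsv[...,0]>8)&(hsv[...,0]<28)&(hsv[...,1]>50)).astype(np.uint8)*255; m[:,:240]=0;m[:,380:]=0;m[325:]=0
m=cv2.morphologyEx(m,cv2.MORPH_CLOSE,np.ones((5,5)))
c=max(cv2.findContours(m,0,2)[0],key=cv2.contourArea)
W=np.array([ray(C,*p[0],26)[:2] for p in c],np.float32); r=cv2.minAreaRect(W); print(r); print(cv2.boxPoints(r).round(1))
print("poly",[ (tuple(p[0]),ray(C,*p[0],26).round(1)[:2]) for p in cv2.approxPolyDP(c,6,True)])
c0=np.array(r[0])
# compare drawn predicted well rims, with top cam of block as cross check
a=0.0
for y,d in zip((109.5,54.5,-12.5,-91.5),(40,52,64,76)): print(y,[np.round(proj(C,(c0[0]+dx,c0[1]+y+dy,26)),0) for dx,dy in((d/2,0),(-d/2,0),(0,d/2),(0,-d/2))])
print("bell",ray(C,317,372,40).round())
E
```

```text
((515.5908203125, -259.0823974609375), (96.04804229736328, 275.890625), 0.05167032778263092)
[[ 467.4 -121.2]
 [ 467.7 -397.1]
 [ 563.7 -397. ]
 [ 563.5 -121.1]]
poly [((np.int32(267), np.int32(61)), array([ 467.8, -121.2])), ((np.int32(274), np.int32(308)), array([ 467.7, -395.7])), ((np.int32(352), np.int32(309)), array([ 562.3, -396.9])), ((np.int32(362), np.int32(61)), array([ 563.2, -121.1]))]
109.5 [array([334.,  91.]), array([295.,  91.]), array([315.,  70.]), array([314., 112.])]
54.5 [array([339., 146.]), array([290., 146.]), array([314., 121.]), array([314., 171.])]
-12.5 [array([343., 208.]), array([285., 208.]), array([314., 179.]), array([314., 235.])]
-91.5 [array([346., 273.]), array([281., 273.]), array([314., 243.]), array([314., 303.])]
bell [ 520. -476.   40.]
```

Call:
carry_out(series="-0.1 0.6 0 0 0 0;-0.1 0.6 0 0 0 0;-0.1 0.6 0 0 0 0")

```text
clock: 3.58
position: [490.4, -128.1, 332.9]
tcp_rot: [3.141, -0.001, 1.576]
ft_force: [0.1, 0.2, 0.1]
grip_width: 85.2
finger_force: 0.0
```

Call:
carry_out(series="-0.1 0.6 -0.66 0 0 0;-0.1 0.6 -0.66 0 0 0;-0.1 0.6 -0.66 0 0 0;-0.1 0.6 -0.66 0 0 0;-0.1 0.6 -0.66 0 0 0;-0.1 0.6 -0.66 0 0 0")

```text
clock: 4.32
position: [473.5, -13.4, 202.2]
tcp_rot: [3.138, 0.001, 1.569]
ft_force: [-0.4, -0.6, 1.1]
grip_width: 85.5
finger_force: 0.0
```

```bash
cat >look.py <<'E'
import sys
from plant import env
from h import *
st=env.observe(); im=env.snapshot("wrist"); cv2.imwrite(f"pics/{sys.argv[1]}.png",im); C=cam(env,"wrist",st)
print(st["clock"],st["position"].round(1),st["tcp_rot"].round(3),st["ft_force"].round(1),st["grip_width"])
for o in handles(im,C,(190,0,430,430)): print(np.round(o[:3],0),o[3],"z98",ray(C,o[0],o[1],98).round(1),"z109",ray(C,o[0],o[1],109).round(1))
E
python3 look.py w3
```

```text
4.325 [473.5 -13.4 202.2] [3.138e+00 1.000e-03 1.569e+00] [-0.4 -0.6  1.1] 85.51700601637023
[332.   6. 381.] (314, 0, 37, 16) z98 [485.  117.5  98. ] z109 [484.4 115.  109. ]
[ 318.  118. 1312.] (297, 97, 42, 43) z98 [477.9  62.1  98. ] z109 [477.6  62.2 109. ]
[ 305.  238. 1007.] (287, 220, 37, 36) z98 [470.4  -8.2  98. ] z109 [470.5  -4.8 109. ]
```

View pics/w3.png

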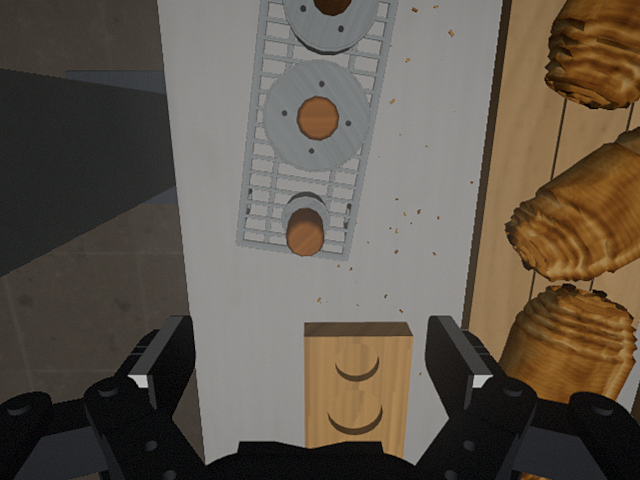

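Measured handle positions agree with the first view: 32 at (470.4, −8.2), 68 at (477.8, 62). I'll descend and grip 32.

Call:
carry_out(series="-0.015 0.027 -0.3 0 0 0;-0.015 0.027 -0.5 0 0 0;-0.015 0.027 -0.61 0 0 0;-0.015 0.027 -0.61 0 0 0;-0.015 0.027 -0.61 0 0 0")

```text
clock: 5.0
position: [470.3, -7.6, 79.8]
tcp_rot: [3.139, 0.0, 1.569]
ft_force: [0.5, -1.0, 0.4]
grip_width: 85.4
finger_force: 0.0
```

Call:
carry_out(series="0 0 0 0 0 0;0 0 0 0 0 0;0 0 0 0 0 0;0 0 0 0 0 0;0 0 0 0 0 0;0 0 0 0 0 0;0 0 0 0 0 0", grip=0)

```text
clock: 5.88
position: [468.6, -6.9, 78.4]
tcp_rot: [3.142, -0.0, 1.57]
ft_force: [-0.4, -0.3, 1.6]
grip_width: 23.3
finger_force: 40.3
```

Call:
carry_out(series="0 0 0.15 0 0 0;0 0 0.35 0 0 0;0 0 0.6 0 0 0;0 0 0.6 0 0 0;0 0 0.6 0 0 0")

```text
clock: 6.5
position: [468.1, -6.9, 197.7]
tcp_rot: [-3.141, -0.0, 1.57]
ft_force: [-0.2, -0.3, -0.5]
grip_width: 22.9
finger_force: 40.1
```

```bash
python3 look.py w4
```

```text
6.5 [468.1  -6.9 197.7] [-3.141 -0.     1.57 ] [-0.2 -0.3 -0.5] 22.867821497675248
[344.  11. 831.] (323, 0, 45, 27) z98 [484.8 120.9  98. ] z109 [484.  118.5 109. ]
[ 329.  131. 1328.] (308, 109, 42, 44) z98 [477.9  62.   98. ] z109 [477.4  62.4 109. ]
[ 310.  352. 6575.] (273, 293, 74, 114) z98 [467.4 -79.4  98. ] z109 [467.4 -72.3 109. ]
```

View pics/w4.png

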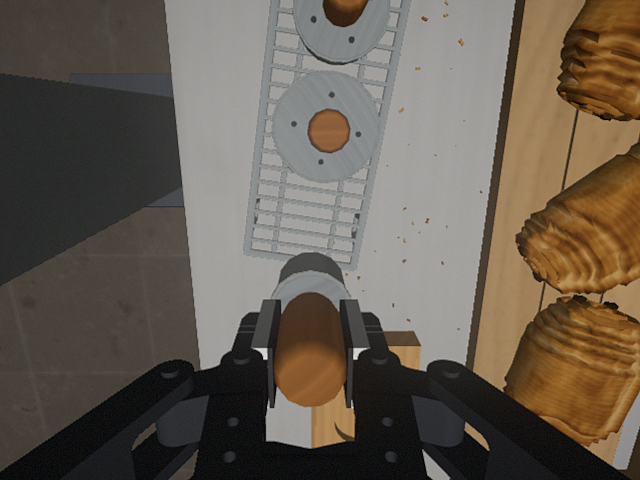

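Cutter 32 is held at 22.9 mm opening, with its handle between the pads at about (310,350). I'll check its offset in the hand.

```bash
python3 - <<'E'
from plant import env
from h import *
C=cam(env,"wrist",env.observe()); p=env.observe()["position"]
for oy in(-3,0,3):
  for n,z,r in(("rimtop",p[2]-18.3,17.5),("edge",p[2]-50,16)): print(oy,n,[np.round(proj(C,(p[0]+a,p[1]+oy+b,z)),0) for a,b in((0,r),(-r,0),(r,0))])
im=cv2.imread("pics/w4.png"); print(im[240:305:4,311].tolist())
cv2.imwrite("pics/c4.png",cv2.resize(im[230:420,230:400],None,fx=3,fy=3))
E
```

```text
-3 rimtop [array([311., 278.]), array([269., 317.]), array([353., 317.])]
-3 edge [array([311., 255.]), array([279., 286.]), array([344., 286.])]
0 rimtop [array([311., 271.]), array([269., 310.]), array([353., 310.])]
0 edge [array([311., 249.]), array([279., 280.]), array([344., 280.])]
3 rimtop [array([311., 264.]), array([269., 304.]), array([354., 304.])]
3 edge [array([311., 243.]), array([278., 274.]), array([344., 274.])]
[[160, 165, 166], [163, 166, 168], [145, 145, 141], [113, 116, 117], [72, 74, 75], [70, 73, 72], [74, 75, 76], [67, 69, 69], [144, 144, 140], [132, 135, 130], [139, 137, 133], [137, 136, 133], [130, 129, 126], [55, 76, 88], [40, 52, 73], [44, 57, 73], [38, 51, 70]]
```

View pics/c4.png

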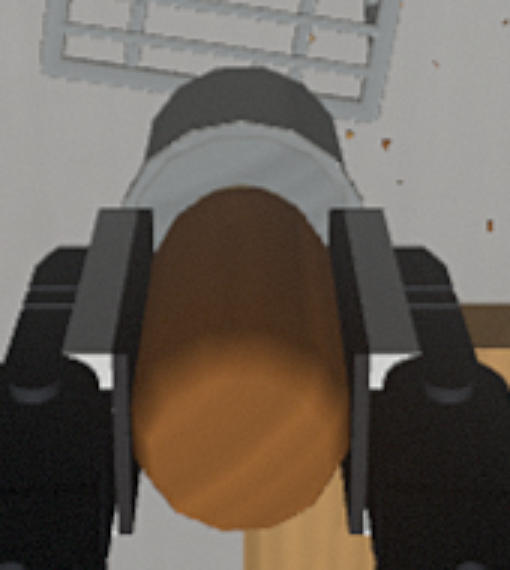

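Call:
carry_out(series="0.237 -0.71 0 0 0 0;0.237 -0.71 0 0 0 0;0.237 -0.71 0 0 0 0;0.237 -0.71 0 0 0 0;0.237 -0.71 0 0 0 0;0.237 -0.71 0 0 0 0")

```text
clock: 7.3
position: [515.1, -147.5, 197.8]
tcp_rot: [-3.14, -0.001, 1.571]
ft_force: [-0.1, -0.4, -1.6]
grip_width: 22.9
finger_force: 40.1
```

Call:
carry_out(series="0.002 -0.006 -0.25 0 0 0;0.002 -0.006 -0.45 0 0 0;0.002 -0.006 -0.55 0 0 0;0.002 -0.006 -0.58 0 0 0;0.002 -0.006 -0.61 0 0 0;0.002 -0.006 -0.64 0 0 0;0.002 -0.006 -0.665 0 0 0;0.002 -0.006 -0.67 0 0 0;0.002 -0.006 -0.67 0 0 0")

```text
clock: 8.43
position: [516.5, -150.3, 64.4]
tcp_rot: [3.141, 0.0, 1.57]
ft_force: [-0.2, -0.2, -0.2]
grip_width: 22.8
finger_force: 40.1
```

Call:
carry_out(series="0 0 0 0 0 0;0 0 0 0 0 0;0 0 0 0 0 0;0 0 0 0 0 0;0 0 0.35 0 0 0;0 0 0.68 0 0 0;0 0 0.68 0 0 0;0 0 0.68 0 0 0", grip=100)

```text
clock: 9.43
position: [517.0, -150.4, 201.2]
tcp_rot: [3.14, 0.001, 1.57]
ft_force: [-0.1, 0.1, -1.5]
grip_width: 85.4
finger_force: 0.0
```

```bash
python3 look.py w5
```

```text
9.425 [ 517.  -150.4  201.2] [3.14e+00 1.00e-03 1.57e+00] [-0.1  0.1 -1.5] 85.3917215964234
[ 309.  236. 1258.] (288, 213, 40, 48) z98 [ 516.2 -143.6   98. ] z109 [ 516.2 -140.3  109. ]
```

View pics/w5.png

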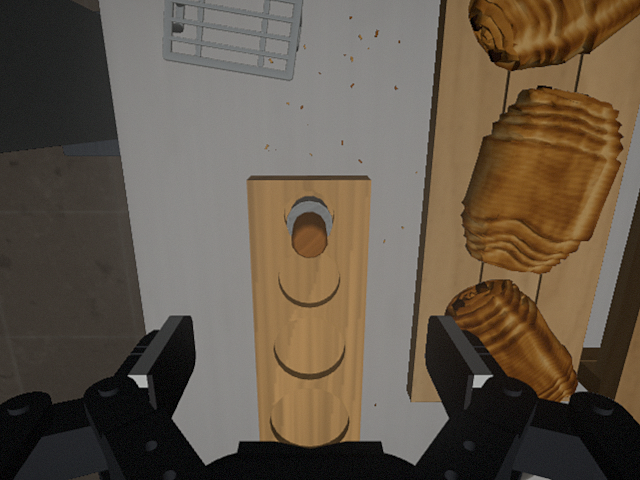

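Cutter 32 stands centred in the first well, with its handle at (309,236). Now for 68.

Call:
carry_out(series="-0.1 0.6 0 0 0 0;-0.1 0.6 0 0 0 0;-0.1 0.6 0 0 0 0")

```text
clock: 9.85
position: [493.0, -26.6, 197.2]
tcp_rot: [-3.135, -0.002, 1.575]
ft_force: [-0.2, -0.7, 0.5]
grip_width: 85.5
finger_force: 0.0
```

Call:
carry_out(series="-0.095 0.46 0 0 0 0;-0.095 0.46 0 0 0 0;-0.095 0.46 0 0 0 0;-0.095 0.46 0 0 0 0;-0.095 0.46 0 0 0 0")

```text
clock: 10.48
position: [477.5, 60.7, 199.7]
tcp_rot: [-3.141, 0.0, 1.568]
ft_force: [-0.5, -0.6, -0.3]
grip_width: 85.8
finger_force: 0.0
```

```bash
python3 look.py w6
```

```text
10.475 [477.5  60.7 199.7] [-3.141  0.     1.568] [-0.5 -0.6 -0.3] 85.8022382660706
[352.  10. 734.] (332, 0, 44, 24) z98 [498.7 189.4  98. ] z109 [497.7 187.  109. ]
[ 327.  128. 1310.] (307, 107, 41, 43) z98 [486.7 131.   98. ] z109 [486.3 131.3 109. ]
[ 312.  246. 1036.] (293, 216, 38, 49) z98 [477.9  61.4  98. ] z109 [477.8  65.  109. ]
[ 351.  400. 1487.] (302, 391, 101, 21) z98 [505.3 -51.5  98. ] z109 [504.  -42.6 109. ]
```

Call:
carry_out(series="0.002 0.006 -0.3 0 0 0;0.002 0.006 -0.5 0 0 0;0.002 0.006 -0.6 0 0 0;0.002 0.006 -0.6 0 0 0;0.002 0.006 -0.6 0 0 0")

```text
clock: 11.15
position: [478.9, 62.6, 81.2]
tcp_rot: [3.14, 0.0, 1.569]
ft_force: [0.5, 0.3, 0.3]
grip_width: 85.4
finger_force: 0.0
```

Call:
carry_out(series="0 0 0 0 0 0;0 0 0 0 0 0;0 0 0 0 0 0;0 0 0 0 0 0;0 0 0 0 0 0;0 0 0 0 0 0;0 0 0 0 0 0", grip=0)

```text
clock: 12.02
position: [478.3, 63.1, 80.8]
tcp_rot: [3.141, -0.0, 1.57]
ft_force: [-0.0, -0.8, 4.7]
grip_width: 22.8
finger_force: 39.6
```

Call:
carry_out(series="0 0 0.15 0 0 0;0 0 0.35 0 0 0;0 0 0.6 0 0 0;0 0 0.6 0 0 0;0 0 0.6 0 0 0")

```text
clock: 12.65
position: [476.8, 63.0, 199.1]
tcp_rot: [-3.14, 0.0, 1.57]
ft_force: [0.1, 0.1, -1.2]
grip_width: 22.9
finger_force: 39.7
```

```bash
python3 look.py w7; cat >hand.py <<'E'
# in-hand check: predicted rows of the cap rim / cutting edge (at +y side) vs picture column profile
import sys
from plant import env
from h import *
st=env.observe(); C=cam(env,"wrist",st); p=st["position"]; d=float(sys.argv[2]); b=float(sys.argv[3])
for oy in(-3,0,3): print(oy,"rim row",np.round(proj(C,(p[0],p[1]+oy+d/2+1.5,p[2]-b+32))[1]),"edge row",np.round(proj(C,(p[0],p[1]+oy+d/2,p[2]-b))[1]))
g=cv2.cvtColor(cv2.imread(f"pics/{sys.argv[1]}.png"),cv2.COLOR_BGR2GRAY)[180:310,309:314].mean(1).astype(int); print(list(zip(range(180,310,3),g[::3])))
E
python3 hand.py w7 68 48.5
```

```text
12.65 [476.8  63.  199.1] [-3.14  0.    1.57] [ 0.1  0.1 -1.2] 22.929164033999346
[354.  12. 936.] (334, 0, 46, 29) z98 [498.9 190.8  98. ] z109 [497.8 188.3 109. ]
[ 329.  132. 1310.] (308, 111, 42, 43) z98 [486.6 130.9  98. ] z109 [486.2 131.4 109. ]
[ 311.  353. 6748.] (274, 292, 74, 120) z98 [477.  -11.7  98. ] z109 [477.   -4.5 109. ]
-3 rim row 236.0 edge row 219.0
0 rim row 229.0 edge row 213.0
3 rim row 221.0 edge row 207.0
[(180, np.int64(161)), (183, np.int64(160)), (186, np.int64(163)), (189, np.int64(139)), (192, np.int64(152)), (195, np.int64(160)), (198, np.int64(160)), (201, np.int64(162)), (204, np.int64(135)), (207, np.int64(150)), (210, np.int64(161)), (213, np.int64(160)), (216, np.int64(78)), (219, np.int64(74)), (222, np.int64(74)), (225, np.int64(74)), (228, np.int64(110)), (231, np.int64(136)), (234, np.int64(135)), (237, np.int64(137)), (240, np.int64(138)), (243, np.int64(140)), (246, np.int64(140)), (249, np.int64(136)), (252, np.int64(134)), (255, np.int64(134)), (258, np.int64(135)), (261, np.int64(137)), (264, np.int64(137)), (267, np.int64(140)), (270, np.int64(138)), (273, np.int64(137)), (276, np.int64(134)), (279, np.int64(132)), (282, np.int64(133)), (285, np.int64(133)), (288, np.int64(135)), (291, np.int64(91)), (294, np.int64(56)), (297, np.int64(56)), (300, np.int64(56)), (303, np.int64(57)), (306, np.int64(56)), (309, np.int64(55))]
```

View pics/w7.png

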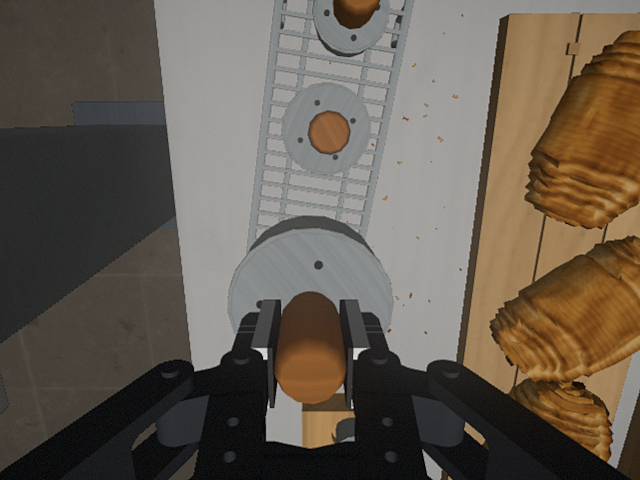

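Cutter 68 is held level: rim at row 228 and edge at row 215, as predicted. I'll carry it to the last well.

Call:
carry_out(series="0.065 -0.69 0 0 0 0;0.065 -0.69 0 0 0 0;0.065 -0.69 0 0 0 0")

```text
clock: 13.08
position: [489.7, -77.5, 198.1]
tcp_rot: [-3.138, -0.0, 1.566]
ft_force: [-1.3, 1.0, -1.4]
grip_width: 23.1
finger_force: 39.7
```

Call:
carry_out(series="0.065 -0.69 0 0 0 0;0.065 -0.69 0 0 0 0;0.065 -0.69 0 0 0 0")

```text
clock: 13.45
position: [503.3, -215.2, 198.5]
tcp_rot: [-3.14, -0.001, 1.566]
ft_force: [0.2, -0.2, -1.9]
grip_width: 22.9
finger_force: 39.7
```

Call:
carry_out(series="0.065 -0.685 0 0 0 0;0.065 -0.685 0 0 0 0;0.065 -0.685 0 0 0 0;0.065 -0.685 0 0 0 0;0.065 -0.685 0 0 0 0;0.065 -0.685 0 0 0 0")

```text
clock: 14.2
position: [516.7, -348.0, 200.2]
tcp_rot: [-3.141, -0.001, 1.572]
ft_force: [-0.3, -0.8, -1.1]
grip_width: 22.8
finger_force: 39.7
```

Call:
carry_out(series="-0.005 -0.01 -0.25 0 0 0;-0.005 -0.01 -0.45 0 0 0;-0.005 -0.01 -0.54 0 0 0;-0.005 -0.01 -0.57 0 0 0;-0.005 -0.01 -0.6 0 0 0;-0.005 -0.01 -0.63 0 0 0;-0.005 -0.01 -0.655 0 0 0;-0.005 -0.01 -0.67 0 0 0;-0.005 -0.01 -0.67 0 0 0")

```text
clock: 15.32
position: [515.6, -351.9, 66.1]
tcp_rot: [-3.141, -0.0, 1.57]
ft_force: [-0.3, 0.3, -1.2]
grip_width: 22.4
finger_force: 39.6
```

Call:
carry_out(series="0 0 0 0 0 0;0 0 0 0 0 0;0 0 0 0 0 0;0 0 0 0 0 0;0 0 0.35 0 0 0;0 0 0.67 0 0 0;0 0 0.67 0 0 0;0 0 0.67 0 0 0", grip=100)

```text
clock: 16.32
position: [516.3, -352.3, 201.3]
tcp_rot: [3.14, 0.001, 1.57]
ft_force: [-0.3, 0.1, 0.1]
grip_width: 85.5
finger_force: 0.0
```

```bash
python3 look.py w8
```

```text
16.325 [ 516.3 -352.3  201.3] [3.14e+00 1.00e-03 1.57e+00] [-0.3  0.1  0.1] 85.48921828563486
[ 309.  235. 1196.] (292, 213, 35, 45) z98 [ 515.4 -345.5   98. ] z109 [ 515.4 -342.2  109. ]
[ 395.  330. 1096.] (377, 300, 37, 63) z98 [ 571.8 -411.1   98. ] z109 [ 569.2 -404.7  109. ]
```

View pics/w8.png

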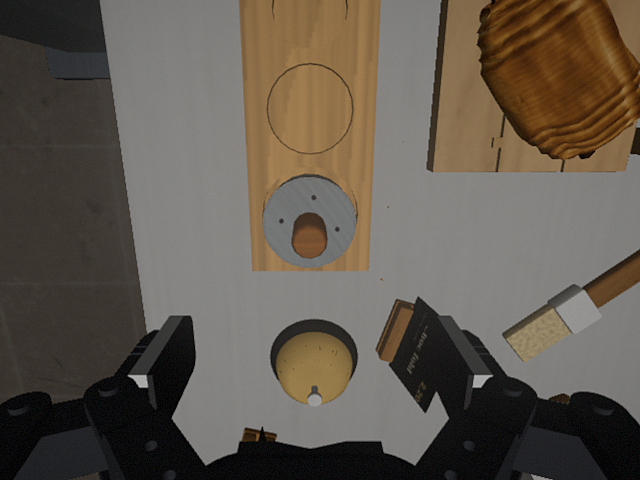

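Call:
carry_out(series="-0.05 0.8 0 0 0 0;-0.05 0.8 0 0 0 0;-0.05 0.8 0 0 0 0")

```text
clock: 16.75
position: [503.1, -188.5, 197.2]
tcp_rot: [-3.136, -0.003, 1.571]
ft_force: [0.4, -1.0, 0.8]
grip_width: 85.5
finger_force: 0.0
```

Call:
carry_out(series="-0.05 0.8 0 0 0 0;-0.05 0.8 0 0 0 0;-0.05 0.8 0 0 0 0")

```text
clock: 17.12
position: [493.0, -29.1, 197.5]
tcp_rot: [-3.136, -0.001, 1.572]
ft_force: [-0.3, -0.1, -0.5]
grip_width: 85.1
finger_force: 0.0
```

Call:
carry_out(series="-0.045 0.81 0 0 0 0;-0.045 0.81 0 0 0 0;-0.045 0.81 0 0 0 0;-0.045 0.81 0 0 0 0;-0.045 0.81 0 0 0 0;-0.045 0.81 0 0 0 0")

```text
clock: 17.88
position: [486.4, 128.9, 199.5]
tcp_rot: [-3.14, 0.0, 1.568]
ft_force: [0.5, -0.1, -0.5]
grip_width: 85.2
finger_force: 0.0
```

```bash
python3 look.py w9
```

```text
17.875 [486.4 128.9 199.5] [-3.14   0.     1.568] [ 0.5 -0.1 -0.5] 85.2080879590534
[ 337.  126. 1341.] (317, 105, 41, 43) z98 [501.  200.2  98. ] z109 [500.3 200.4 109. ]
[ 311.  245. 1024.] (293, 220, 38, 44) z98 [486.6 130.2  98. ] z109 [486.6 133.7 109. ]
```

Cutter 68 sits in the last well, cap centre about (310,221). Bell and card stand untouched. Now cutter 56.

Call:
carry_out(series="0 0.006 -0.3 0 0 0;0 0.006 -0.5 0 0 0;0 0.006 -0.6 0 0 0;0 0.006 -0.6 0 0 0;0 0.006 -0.6 0 0 0")

```text
clock: 18.55
position: [487.8, 130.8, 81.3]
tcp_rot: [3.14, -0.0, 1.569]
ft_force: [-0.1, -0.2, -0.1]
grip_width: 85.5
finger_force: 0.0
```

Call:
carry_out(series="0 0 0 0 0 0;0 0 0 0 0 0;0 0 0 0 0 0;0 0 0 0 0 0;0 0 0 0 0 0;0 0 0 0 0 0;0 0 0 0 0 0", grip=0)

```text
clock: 19.42
position: [487.2, 131.3, 80.8]
tcp_rot: [3.141, -0.0, 1.57]
ft_force: [0.8, -0.0, 6.2]
grip_width: 23.3
finger_force: 39.7
```

Call:
carry_out(series="0 0 0.15 0 0 0;0 0 0.35 0 0 0;0 0 0.6 0 0 0;0 0 0.6 0 0 0;0 0 0.6 0 0 0")

```text
clock: 20.05
position: [486.1, 131.1, 199.4]
tcp_rot: [-3.14, 0.0, 1.57]
ft_force: [-0.2, -0.1, -1.2]
grip_width: 22.9
finger_force: 39.5
```

```bash
python3 look.py w10;  python3 hand.py w10 56 50.5
```

```text
20.05 [486.1 131.1 199.4] [-3.14  0.    1.57] [-0.2 -0.1 -1.2] 22.863693296429403
[ 338.  130. 1324.] (317, 109, 42, 43) z98 [501.1 200.1  98. ] z109 [500.4 200.5 109. ]
[ 310.  348. 6205.] (274, 290, 73, 112) z98 [485.3  60.7  98. ] z109 [485.3  67.7 109. ]
-3 rim row 249.0 edge row 231.0
0 rim row 242.0 edge row 225.0
3 rim row 235.0 edge row 218.0
[(180, np.int64(156)), (183, np.int64(156)), (186, np.int64(142)), (189, np.int64(137)), (192, np.int64(155)), (195, np.int64(156)), (198, np.int64(157)), (201, np.int64(148)), (204, np.int64(138)), (207, np.int64(157)), (210, np.int64(156)), (213, np.int64(157)), (216, np.int64(133)), (219, np.int64(138)), (222, np.int64(158)), (225, np.int64(135)), (228, np.int64(72)), (231, np.int64(73)), (234, np.int64(73)), (237, np.int64(71)), (240, np.int64(102)), (243, np.int64(133)), (246, np.int64(131)), (249, np.int64(135)), (252, np.int64(137)), (255, np.int64(136)), (258, np.int64(135)), (261, np.int64(133)), (264, np.int64(133)), (267, np.int64(133)), (270, np.int64(131)), (273, np.int64(131)), (276, np.int64(131)), (279, np.int64(131)), (282, np.int64(131)), (285, np.int64(132)), (288, np.int64(140)), (291, np.int64(49)), (294, np.int64(52)), (297, np.int64(52)), (300, np.int64(53)), (303, np.int64(52)), (306, np.int64(52)), (309, np.int64(51))]
```

Call:
carry_out(series="0.05 -0.67 0 0 0 0;0.05 -0.67 0 0 0 0;0.05 -0.67 0 0 0 0")

```text
clock: 20.48
position: [495.6, -5.6, 198.2]
tcp_rot: [-3.138, 0.0, 1.565]
ft_force: [-0.2, 1.8, -0.8]
grip_width: 22.9
finger_force: 39.5
```

Call:
carry_out(series="0.05 -0.67 0 0 0 0;0.05 -0.67 0 0 0 0;0.05 -0.67 0 0 0 0")

```text
clock: 20.85
position: [506.3, -139.1, 198.7]
tcp_rot: [-3.139, -0.001, 1.566]
ft_force: [0.9, 0.4, -0.1]
grip_width: 23.0
finger_force: 39.5
```

Call:
carry_out(series="0.04 -0.665 0 0 0 0;0.04 -0.665 0 0 0 0;0.04 -0.665 0 0 0 0;0.04 -0.665 0 0 0 0;0.04 -0.665 0 0 0 0;0.04 -0.665 0 0 0 0")

```text
clock: 21.6
position: [514.7, -267.9, 200.2]
tcp_rot: [-3.141, -0.001, 1.572]
ft_force: [0.6, -0.4, -0.0]
grip_width: 23.0
finger_force: 39.5
```

Call:
carry_out(series="0.004 -0.008 -0.25 0 0 0;0.004 -0.008 -0.45 0 0 0;0.004 -0.008 -0.54 0 0 0;0.004 -0.008 -0.57 0 0 0;0.004 -0.008 -0.6 0 0 0;0.004 -0.008 -0.63 0 0 0;0.004 -0.008 -0.655 0 0 0;0.004 -0.008 -0.67 0 0 0;0.004 -0.008 -0.67 0 0 0")

```text
clock: 22.72
position: [515.4, -271.3, 66.2]
tcp_rot: [-3.141, -0.0, 1.57]
ft_force: [0.2, 0.4, -0.2]
grip_width: 22.8
finger_force: 39.5
```

Now I release it and go to 44 at (501, 200.2): dx −14.5, dy +471.5.

Call:
carry_out(series="0 0 0 0 0 0;0 0 0 0 0 0;0 0 0 0 0 0;0 0 0 0 0 0;0 0 0.35 0 0 0;0 0 0.67 0 0 0;0 0 0.67 0 0 0;0 0 0.67 0 0 0", grip=100)

```text
clock: 23.72
position: [516.0, -271.7, 201.1]
tcp_rot: [3.14, 0.001, 1.57]
ft_force: [-0.2, -0.2, 0.5]
grip_width: 85.5
finger_force: 0.0
```

Call:
carry_out(series="-0.025 0.8 0 0 0 0;-0.025 0.8 0 0 0 0;-0.025 0.8 0 0 0 0")

```text
clock: 24.1
position: [507.9, -108.3, 197.2]
tcp_rot: [-3.136, -0.002, 1.571]
ft_force: [0.2, -0.1, 0.4]
grip_width: 85.7
finger_force: 0.0
```

Call:
carry_out(series="-0.025 0.8 0 0 0 0;-0.025 0.8 0 0 0 0;-0.025 0.8 0 0 0 0")

```text
clock: 24.48
position: [502.9, 51.2, 197.4]
tcp_rot: [-3.136, -0.001, 1.572]
ft_force: [0.9, 0.3, -1.2]
grip_width: 85.4
finger_force: 0.0
```

Call:
carry_out(series="-0.025 0.755 0 0 0 0;-0.025 0.755 0 0 0 0;-0.025 0.755 0 0 0 0;-0.025 0.755 0 0 0 0;-0.025 0.755 0 0 0 0;-0.025 0.755 0 0 0 0")

```text
clock: 25.22
position: [500.2, 198.3, 199.5]
tcp_rot: [-3.14, 0.001, 1.568]
ft_force: [-0.7, 0.2, 0.6]
grip_width: 85.3
finger_force: 0.0
```

```bash
python3 look.py w11
```

```text
25.225 [500.2 198.3 199.5] [-3.140e+00  1.000e-03  1.568e+00] [-0.7  0.2  0.6] 85.30195678828687
[231.  26. 648.] (190, 0, 69, 40) z98 [458.7 319.8  98. ] z109 [460.6 317.7 109. ]
[ 383.   35. 3804.] (332, 0, 98, 60) z98 [538.2 315.2  98. ] z109 [536.4 313.3 109. ]
[ 312.  246. 1010.] (294, 228, 38, 36) z98 [501.1 199.3  98. ] z109 [501.  202.9 109. ]
```

View pics/w11.png

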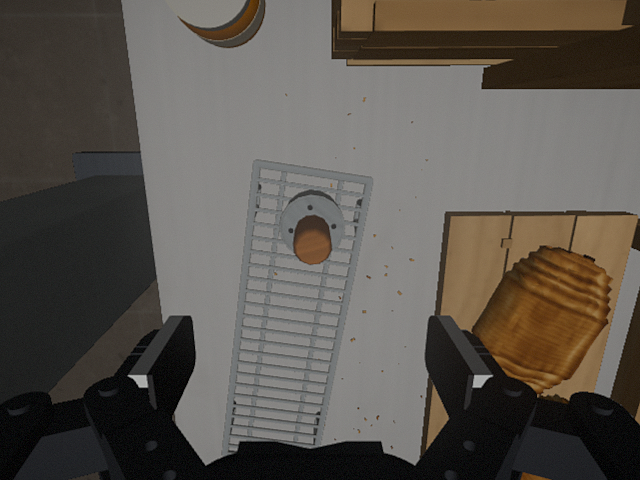

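The tray's wall is at y ≥ 315, which leaves clearance. Cutter 44's handle is at (312,242). I'll descend and grip it.

Call:
carry_out(series="0.001 0.005 -0.3 0 0 0;0.001 0.005 -0.5 0 0 0;0.001 0.005 -0.6 0 0 0;0.001 0.005 -0.6 0 0 0;0.001 0.005 -0.6 0 0 0")

```text
clock: 25.9
position: [501.8, 200.4, 81.4]
tcp_rot: [3.14, -0.0, 1.569]
ft_force: [-0.1, 0.8, -0.6]
grip_width: 85.5
finger_force: 0.0
```

Call:
carry_out(series="0 0 0 0 0 0;0 0 0 0 0 0;0 0 0 0 0 0;0 0 0 0 0 0;0 0 0 0 0 0;0 0 0 0 0 0;0 0 0 0 0 0", grip=0)

```text
clock: 26.78
position: [501.1, 200.8, 80.8]
tcp_rot: [3.141, -0.0, 1.57]
ft_force: [-0.0, -0.3, 5.3]
grip_width: 22.7
finger_force: 39.4
```

Call:
carry_out(series="0 0 0.15 0 0 0;0 0 0.35 0 0 0;0 0 0.6 0 0 0;0 0 0.6 0 0 0;0 0 0.6 0 0 0")

```text
clock: 27.4
position: [500.0, 200.4, 199.2]
tcp_rot: [-3.14, 0.0, 1.57]
ft_force: [-0.0, -1.5, -1.5]
grip_width: 22.8
finger_force: 39.5
```

```bash
python3 look.py w12;  python3 hand.py w12 44 50.5
```

```text
27.4 [500.  200.4 199.2] [-3.14  0.    1.57] [-0.  -1.5 -1.5] 22.8170880533405
[233.  28. 675.] (190, 0, 71, 43) z98 [459.2 320.7  98. ] z109 [461.1 318.6 109. ]
[ 387.   40. 2904.] (332, 0, 98, 63) z98 [539.7 314.9  98. ] z109 [537.8 313.1 109. ]
[ 310.  348. 6257.] (274, 291, 73, 111) z98 [499.2 129.5  98. ] z109 [499.3 136.5 109. ]
-3 rim row 264.0 edge row 243.0
0 rim row 257.0 edge row 237.0
3 rim row 249.0 edge row 231.0
[(180, np.int64(152)), (183, np.int64(150)), (186, np.int64(152)), (189, np.int64(124)), (192, np.int64(138)), (195, np.int64(150)), (198, np.int64(149)), (201, np.int64(151)), (204, np.int64(124)), (207, np.int64(131)), (210, np.int64(149)), (213, np.int64(149)), (216, np.int64(151)), (219, np.int64(125)), (222, np.int64(140)), (225, np.int64(150)), (228, np.int64(149)), (231, np.int64(154)), (234, np.int64(131)), (237, np.int64(150)), (240, np.int64(61)), (243, np.int64(69)), (246, np.int64(69)), (249, np.int64(67)), (252, np.int64(69)), (255, np.int64(107)), (258, np.int64(131)), (261, np.int64(124)), (264, np.int64(125)), (267, np.int64(125)), (270, np.int64(123)), (273, np.int64(118)), (276, np.int64(91)), (279, np.int64(98)), (282, np.int64(129)), (285, np.int64(129)), (288, np.int64(131)), (291, np.int64(44)), (294, np.int64(52)), (297, np.int64(49)), (300, np.int64(50)), (303, np.int64(49)), (306, np.int64(48)), (309, np.int64(48))]
```

Call:
carry_out(series="0.025 -0.67 0 0 0 0;0.025 -0.67 0 0 0 0;0.025 -0.67 0 0 0 0")

```text
clock: 27.82
position: [504.1, 63.7, 198.0]
tcp_rot: [-3.137, 0.001, 1.565]
ft_force: [-0.4, 0.1, -1.8]
grip_width: 23.0
finger_force: 39.5
```

Call:
carry_out(series="0.025 -0.67 0 0 0 0;0.025 -0.67 0 0 0 0;0.025 -0.67 0 0 0 0")

```text
clock: 28.2
position: [510.1, -69.7, 198.7]
tcp_rot: [-3.139, -0.0, 1.565]
ft_force: [-0.2, 0.2, -1.7]
grip_width: 23.0
finger_force: 39.5
```

Call:
carry_out(series="0.025 -0.675 0 0 0 0;0.025 -0.675 0 0 0 0;0.025 -0.675 0 0 0 0;0.025 -0.675 0 0 0 0;0.025 -0.675 0 0 0 0;0.025 -0.675 0 0 0 0")

```text
clock: 28.95
position: [515.7, -200.6, 200.1]
tcp_rot: [-3.141, -0.001, 1.572]
ft_force: [0.1, 0.1, -0.2]
grip_width: 22.9
finger_force: 39.5
```

Call:
carry_out(series="-0.001 -0.009 -0.25 0 0 0;-0.001 -0.009 -0.45 0 0 0;-0.001 -0.009 -0.54 0 0 0;-0.001 -0.009 -0.57 0 0 0;-0.001 -0.009 -0.6 0 0 0;-0.001 -0.009 -0.63 0 0 0;-0.001 -0.009 -0.655 0 0 0;-0.001 -0.009 -0.67 0 0 0;-0.001 -0.009 -0.67 0 0 0")

```text
clock: 30.08
position: [515.4, -204.1, 66.2]
tcp_rot: [-3.141, -0.0, 1.57]
ft_force: [-0.1, -0.7, -1.4]
grip_width: 23.1
finger_force: 39.5
```

Call:
carry_out(series="0 0 0 0 0 0;0 0 0 0 0 0;0 0 0 0 0 0;0 0 0 0 0 0;0 0 0.35 0 0 0;0 0 0.67 0 0 0;0 -0.2 0.9 0 0 0;0 -0.25 0.9 0 0 0;0 -0.25 0.9 0 0 0;0 -0.25 0.9 0 0 0", grip=100)

```text
clock: 31.32
position: [514.3, -252.9, 244.1]
tcp_rot: [-3.138, -0.003, 1.57]
ft_force: [0.1, 0.3, -0.3]
grip_width: 85.4
finger_force: 0.0
```

```bash
python3 look.py w13; python3 - <<'E'
from plant import env
from h import *
st=env.observe(); C=cam(env,"wrist",st); im=cv2.imread("pics/w13.png")
for y,d in((-149.5,35),(-204.5,47),(-271.5,59),(-350.5,71)):
    for z,col in((46,(0,0,255)),):
        pts=np.array([proj(C,(515.5+d/2*np.cos(a),y+d/2*np.sin(a),z)) for a in np.linspace(0,6.28,9)[:-1]])
        for p in pts: cv2.circle(im,tuple(int(round(q)) for q in p),2,col,-1)
    cv2.circle(im,tuple(int(round(q)) for q in proj(C,(515.5,y,93))),2,(0,255,0),-1)
cv2.imwrite("pics/w13o.png",im)
E
```

```text
31.325 [ 514.3 -252.9  244.1] [-3.138e+00 -3.000e-03  1.570e+00] [ 0.1  0.3 -0.3] 85.42903689362961
[314.  77. 994.] (298, 58, 34, 39) z98 [ 515.9 -151.9   98. ] z109 [ 515.8 -152.9  109. ]
[313. 157. 810.] (297, 140, 32, 35) z98 [ 515.2 -202.9   98. ] z109 [ 515.2 -201.9  109. ]
[312. 243. 872.] (297, 223, 31, 43) z98 [ 514.6 -263.8   98. ] z109 [ 514.6 -260.3  109. ]
[313. 332. 948.] (299, 310, 28, 45) z98 [ 515.2 -337.4   98. ] z109 [ 515.2 -331.   109. ]
[384. 392. 780.] (369, 368, 31, 52) z98 [ 574.1 -392.9   98. ] z109 [ 571.7 -384.3  109. ]
```

View pics/w13o.png

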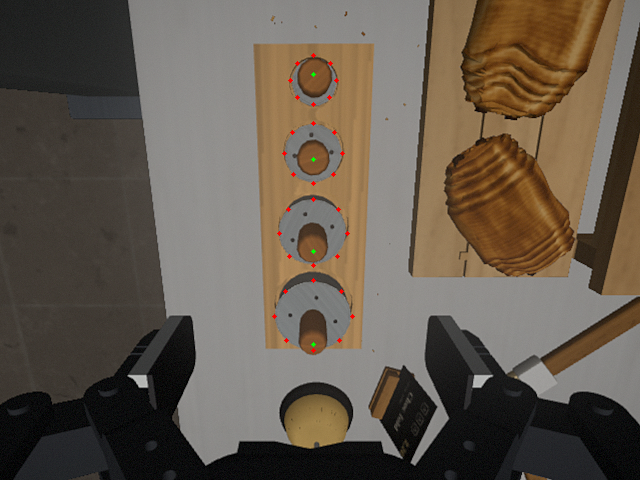

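All four cap rims match the positions predicted for seated cutters, with rim height 46 mm and centres on the wells. Bell and card are undisturbed, so I'm handing in.

```bash
python3 -c "
from plant import env
print(env.finish_job())"
```

```text
the job is handed in; nothing more can be done
None
```

All four cutters stand upright and fully down in the wells for their sizes; the job was handed in at about 31 s with the jar, bell and price card left where they stood (the hand-in returned no verdict).

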